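# Tip the spent fuse into the blue tray under the low shelf

### The job

The long-handled yellow dish holds a spent cartridge fuse. Lift the dish by its handle, reach its lip in over the blue tray (not the black one) under the low pine shelf and tip the fuse out into that tray, without bumping the shelf and without gripping the fuse itself. Then set the empty dish down again on the work surface, clear of the shelf, standing level, and let go.

Things in the scene. Friction and masses are not known exactly. Their poses are not given: they have to be found in the camera images.
- dish_grip (a point): Loose yellow dish, 250 g, gripped by its steel handle: 14 mm wide, 20 tall, level, along x from -99 to +55 mm of this point at its centre, near the balance point, 32 mm over the underside. x points to the lip, y across, z up. Pan 70 mm wide from x +56 to +140 mm, walls to 4 mm below this point; front open, floor ending in a 30 mm ramp rising 20 deg to the lip, top at x +140, z -18 mm. Rear foot.
- shelf_edge (a point): Low slatted pine shelf, fixed. Point: middle of the boards' lower front edge (robot side), 140 mm above the work surface. x points in under the shelf, y along the edge, z up. Boards 16 mm thick, 120 deep, 700 long, an end panel at each end. A rack of capped cartridges (to 115 mm over the boards) stands at y +200 to +330 mm, a tub at y -250 to -320; the boards between are bare.
- tray: Blue open tray, fixed on the work surface, the target: 140 mm (x) by 120 mm (y), walls 4 mm thick and 40 mm high. Origin: centre of its underside; axes parallel to the shelf's. It stands under the shelf, near wall 2 mm behind the shelf's front edge, 75 mm left or right of the shelf's middle; a like black tray is in the other place.
- fuse: Loose cartridge fuse, white cylinder with copper ends, 22 mm across, 58 mm long, 40 g. Origin: its centre; y along its length. It starts lying crosswise in the dish, can roll to and fro there, and rolls out over the lip when the dish is tipped nose-down more than about 25 degrees (35 to 40 is brisk).
Mind the look-alikes: they are no part of the job. There is more than one size of the fuse; the one meant has the size given above.

How it is judged:
By the outcome, as a careful person would: the job done as asked, in the order asked, and still so for the second after the job is handed in, with the robot touching nothing.
It also fails if it takes over 64 s, if anything falls off the work surface, if the arm or the gripper's body presses on something with over 40 N, if the wrist force passes 120 N, or if a joint passes its speed limit or range.

### The arm

A 6-joint arm with a two-finger parallel gripper is mounted at the origin on the work surface. World frame = base frame: x ahead of the robot, y to its left, z up, the work surface at z = 0. Lengths are in m, angles in rad, forces in N, time in s.
With the tool pointing down it reaches from about 0.35 to 0.725 m from the base axis. Payload 4.3 kg.
Tool frame: the origin (TCP) lies between the finger pads; the fingertips stand 25 mm ahead of it and the grasp point (between the pads) lies 6 mm ahead of it (ctrl.nose_length is the distance from the TCP to the fingertips, in m); z points along the fingers, y is the line along which they close (so a half turn about z gives the same grasp; the last joint's range is limited). The gripper opens to 85 mm and grips with 20 to 120 N. Pads are 22 mm wide; open, the fingers measure 114 mm over their backs; the gripper's body (76 mm by 85 mm) begins 54 mm behind the grasp point. The pads swing forward as they close: fully open they stand 13 mm farther back than shut.
Start: joints at [1.07, 0.377, 0.081, 1.274, 0, 1.46], TCP at [0.219, 0.532, 0.256] pointing down, gripper open.
Joint ranges: [-2.72, 2.72], [-0.84, 1.66], [-1.02, 1.22], [-1.77, 2.12], [-1.37, 1.28], [-3.14, 3.14]. Speed limits (rad/s): [2.57, 2.57, 3.14, 3.14, 3.14, 3.14].

### API

Orientations are given as a unit quaternion [w, x, y, z].
In Python, from plant import readout, read_camera, ctrl gives the robot as it stands.
- The arm moves only by the tool send_rows, never from a script. Its argument "plan" is one flat list of numbers, 7 for each row, row after row: the finger opening in mm, from 0 to 85.4, then the shift along the tool's x, y, z in mm, then the turn, a rotation vector about the tool's x, y, z in degrees. In form: [hand, dx, dy, dz, rx, ry, rz, hand, dx, dy, dz, rx, ry, rz, ...]. A call has 1 to 8 rows; each row is the pose to reach, as a shift and turn from the pose commanded when the call began, along the tool's axes at that moment; what a row does not reach only later rows make up. A row lasts 1/12 s, in which the tool goes at most 41.7 mm and 7.16 degrees, less where a joint would pass 70% of its speed; a pose out of reach is approached as far as the arm can. A call with a gripper value outside its range is refused whole. The fingers move at their own pace and stop on an object; the grip force is fixed at half the most. Time passes only in rows, so rows that repeat a pose let the fingers close. It gives the time, the measured TCP pose, the force, the opening and the grip force at its end, in the units of the state.
- readout.sense(): the state, without advancing time (a new reading comes with each control period).
- read_camera(name): name is "scene" or "top" or "wrist"; returns a dict with "image" (384x512x3 uint8, red, green, blue), "fx", "fy", "cx", "cy" (pixels), "R" (3x3) and "t" (3): a world point X has camera coordinates R X + t. Camera axes: x right, y down, z forward; pixel columns grow to the right and rows downward; lengths in m; the calibration is good to about 2 mm. A picture is of the moment at which its call begins. There is no depth.
- ctrl.hand_in(): hands the job in; it is judged then, once.
The state is a dict: "time_s": time; "joint_pos": joint angles; "dq": joint speeds; "joint_efforts": joint torques, N m; "position": TCP position; "ee_rot": TCP orientation; "ft_force": force on the tool from outside, world axes, zero at the start; "ft_torque": the same for the moment, N m; "width": opening from 0.0 (shut) to 1.0 (fully open); "grip_force": force on a finger pad.
Only numpy, scipy, OpenCV 4.12 (cv2) and the standard library are available. Lean on these libraries where they do the work, as an engineer would, in place of code of your own. Each camera call takes 0.05 s, during which the arm holds its last target. There are 200 camera calls.

## Working session

There is one attempt and no reset: what is moved stays moved. The work goes in short steps, Python scripts to look and compute and a tool call to move; the robot and the scene stay as the last step left them, time stands still between calls to the robot, and variables do not carry over. Pictures are saved under pics/ and viewed, at most 10 in all, crops included, and the job is handed in when it is done.

Besides the shell and the picture viewer there is one more tool, called after "Call:" in YAML: its name, and indented under it one key for each argument. send_rows: Moves the arm, as the interface text tells. Its arguments: {"type":"object","properties":{"plan":{"type":"array"}},"required":["plan"]}

```bash
ls; mkdir -p pics; python3 - <<'E'
from plant import readout, read_camera, ctrl
import cv2,numpy as np
ims=[]
for n in ("scene","top"):
    c=read_camera(n); cv2.imwrite(f"pics/{n}0.png",c["image"][:,:,::-1]); 
    print(n,c["fx"],c["cx"],c["cy"],np.round(c["R"],3).tolist(),np.round(c["t"],3))
    np.savez(f"{n}0.npz",**c)
c=read_camera("wrist");np.savez("wrist0.npz",**c);cv2.imwrite("pics/wrist0.png",c["image"][:,:,::-1])
print(readout.sense())
E
```

```text
pics
scene 454.9220663957639 251.11481945005923 194.40259932744746 [[-0.032, 0.999, 0.011], [0.826, 0.032, -0.562], [-0.562, -0.009, -0.827]] [ 0.082 -0.398  1.333]
top 450.2687772117888 256.9948692101017 186.9575435866174 [[-0.031, -1.0, -0.004], [-0.979, 0.031, -0.2], [0.2, -0.002, -0.98]] [-0.035  0.602  0.933]
{'time_s': 0.15, 'joint_pos': array([ 1.06971812e+00,  3.77900464e-01,  7.99783423e-02,  1.27438131e+00,
       -2.23176284e-05,  1.46052976e+00]), 'dq': array([ 2.68908878e-04, -2.25670404e-03,  3.83283654e-03, -8.28600473e-04,
        5.97069533e-05, -2.55543339e-04]), 'joint_efforts': array([ 8.72170749e-04, -4.64038789e+01,  2.70169365e+01,  1.39155134e-02,
       -1.02689821e-04, -2.36397440e-06]), 'position': array([0.21881244, 0.53126882, 0.25559014]), 'ee_rot': array([-2.16128256e-04,  1.94164583e-01,  9.80968678e-01, -7.21979148e-04]), 'ft_force': array([ 0.82719084, -0.79247381, -0.29290335]), 'ft_torque': array([-0.01789182,  0.03146174,  0.00860543]), 'grip_force': 0.0, 'width': 1.0002412218525625}
```

View pics/scene0.png

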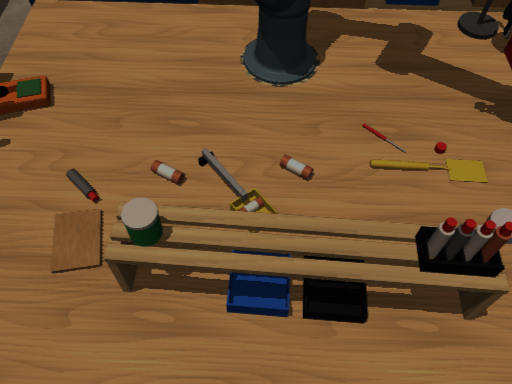

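View pics/top0.png

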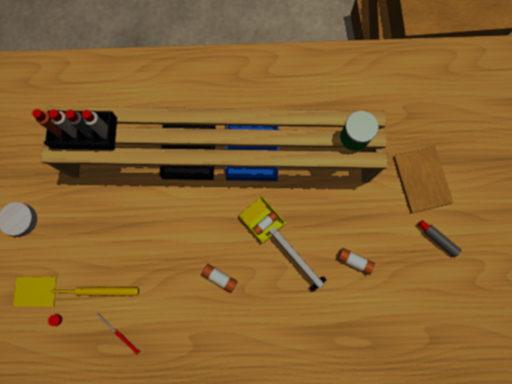

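The scene view (from the far side) shows the dish, with its handle from (205,155) to the pan at (252,203). The blue tray is at (259,285) and the black one at (335,290). In the top view the pan is at (262,222), the handle end at (318,285), the blue tray at (252,150), and the shelf's front edge runs from (45,162) to (385,166).

```bash
cat > h.py <<'E'
import numpy as np,cv2
def load(n): return dict(np.load(n+".npz"))
def ray(c,p):
    d=np.array([(p[0]-c["cx"])/c["fx"],(p[1]-c["cy"])/c["fy"],1.]); R=c["R"]
    return -R.T@c["t"], R.T@d
def plane(c,p,z):
    o,d=ray(c,p); return o+d*(z-o[2])/d[2]
def tri(c1,p1,c2,p2):
    o1,d1=ray(c1,p1);o2,d2=ray(c2,p2)
    s=np.linalg.lstsq(np.c_[d1,-d2],o2-o1,rcond=None)[0]
    a,b=o1+s[0]*d1,o2+s[1]*d2
    return (a+b)/2,np.linalg.norm(a-b)
def proj(c,X):
    q=c["R"]@X+c["t"]; return np.array([c["fx"]*q[0]/q[2]+c["cx"],c["fy"]*q[1]/q[2]+c["cy"]])
E
python3 - <<'E'
from h import *
t=load("top0")["image"];s=load("scene0")["image"]
a=cv2.resize(t[90:300,30:400],(800,454),interpolation=cv2.INTER_CUBIC)
cv2.imwrite("pics/topc.png",a[:,:,::-1])
b=cv2.resize(s[140:330,90:510],(798,361),interpolation=cv2.INTER_CUBIC)
cv2.imwrite("pics/scenec.png",b[:,:,::-1])
for n in("top0","scene0"):
    c=load(n);h=cv2.cvtColor(c["image"],cv2.COLOR_RGB2HSV)
    for nm,lo,hi in(("yellow",(24,170,90),(34,255,255)),("blue",(105,150,40),(125,255,255)),("steel",(0,0,95),(179,40,220))):
        k,l,st,ce=cv2.connectedComponentsWithStats(cv2.inRange(h,lo,hi))
        for i in range(1,k):
            if st[i,4]>50: print(n,nm,st[i],ce[i].round(1), [np.round(x,1) for x in cv2.minAreaRect(np.argwhere(l==i)[:,::-1].astype(np.float32))])
E
```

```text
top0 yellow [239 196  47  47 806] [259.8 217.6] [array([262. , 218.7]), array([37.1, 31.9]), np.float64(49.4)]
top0 yellow [  13  277   43   30 1193] [ 34.3 291.4] [array([ 34. , 291.5]), array([29., 42.]), np.float64(90.0)]
top0 yellow [ 61 289  77   5 300] [103.1 290.7] [array([ 99., 291.]), array([76.,  4.]), np.float64(0.0)]
top0 blue [227 126  51   3 145] [251.7 127. ] [array([252., 127.]), array([50.,  2.]), np.float64(-0.0)]
top0 blue [226 146  52   4 124] [251.7 147.5] [array([251.5, 147.4]), array([51. ,  2.5]), np.float64(1.4)]
top0 blue [226 167  52  12 546] [250.7 172.2] [array([251.5, 172.5]), array([11., 51.]), np.float64(90.0)]
top0 steel [346 112  32  30 752] [361.4 126.3] [array([361.5, 126.5]), array([29., 31.]), np.float64(90.0)]
top0 steel [  0 203  32  33 825] [ 14.9 218.5] [array([ 15.5, 219. ]), array([32., 31.]), np.float64(90.0)]
top0 steel [259 217  13  12  85] [265.1 222.7] [array([265.1, 222.6]), array([ 6.9, 12.2]), np.float64(50.2)]
top0 steel [270 228  53  59 409] [296.7 257.7] [array([296.4, 257.4]), array([75.2,  5.7]), np.float64(48.7)]
top0 steel [349 254  17  14 141] [357.1 260.4] [array([357.3, 260.4]), array([17.9,  8. ]), np.float64(24.8)]
top0 steel [210 270  18  15 148] [218.7 277.2] [array([218.7, 277.2]), array([17.5,  8.7]), np.float64(30.3)]
scene0 blue [236 251  51   5  85] [261.1 252.9] [array([261. , 252.9]), array([50.2,  1.6]), np.float64(4.4)]
scene0 blue [ 227  272   63   44 2284] [258.4 294.3] [array([258.3, 293.9]), array([61.7, 39.2]), np.float64(4.6)]
scene0 steel [203 149  43  46 246] [223.9 171.8] [array([223.7, 171.7]), array([60.1,  4.2]), np.float64(47.7)]
scene0 steel [288 159  16  12  91] [295.5 164.4] [array([295.3, 164.4]), array([15.2,  5.8]), np.float64(26.6)]
scene0 steel [158 164  16  12  91] [165.4 169.5] [array([165.3, 169.4]), array([14.3,  5.8]), np.float64(26.6)]
```

View pics/topc.png

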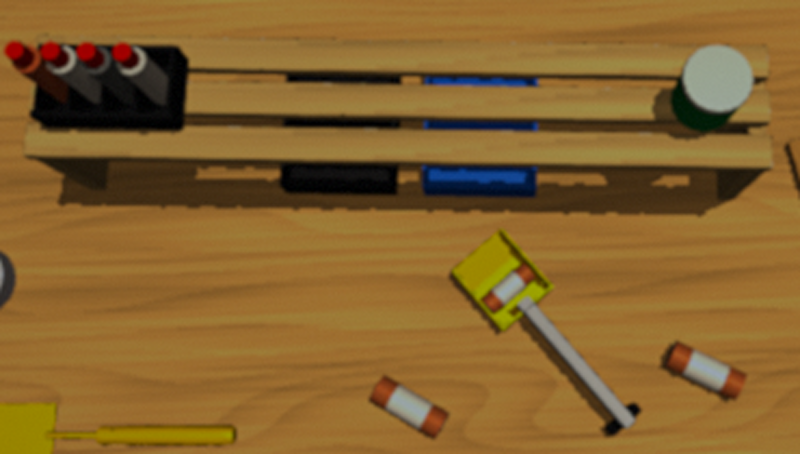

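View pics/scenec.png

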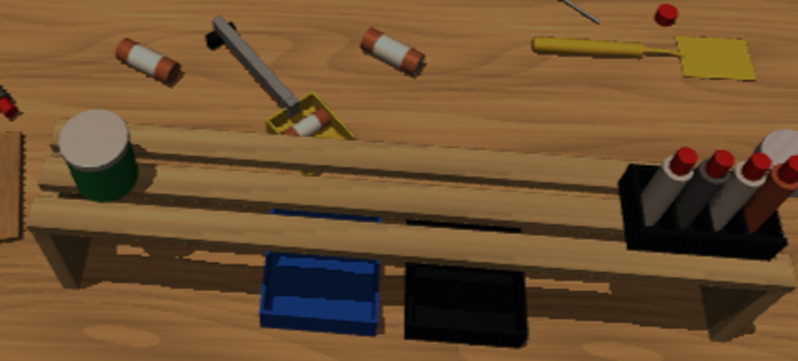

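The top crop shows the handle from (630,417) to (526,303), the blue tray's near wall base at row 195 (columns 423 to 536), and the shelf's lower front edge from (25,156) to (771,167). The scene crop shows the handle from (219,19) to (293,106) and the tray's far wall base from (261,326) to (378,335).

```bash
python3 - <<'E'
from h import *
np.set_printoptions(precision=4,suppress=True)
T=load("top0");S=load("scene0")
ft=lambda x,y:(30+x*.4625-.27,90+y*.4625-.27); fs=lambda x,y:(90+x*.5263-.24,140+y*.5263-.24)
print("cams",ray(T,(0,0))[0],ray(S,(0,0))[0])
for nm,a,b in(("rear",(630,417),(219,19)),("front",(526,303),(293,106)),("fuse",(510,287),(310,125))):
    print(nm,*tri(T,ft(*a),S,fs(*b)))
for p in((25,156),(771,167)): print("edge z.14",plane(T,ft(*p),.14))
for p in((25,128),(771,135)): print("edge z.156?",plane(T,ft(*p),.156))
for p in((423,195),(536,195)): print("tray near z0",plane(T,ft(*p),0))
for p in((261,326),(378,335)): print("tray far z0",plane(S,fs(*p),0))
# pan corners top view
for p in((502,231),(450,274),(500,332),(553,288)): print("pan z.028",plane(T,ft(*p),.02))
E
```

```text
cams [ 0.4015 -0.0511  1.0347] [ 1.0805 -0.0581  0.8778]
rear [ 0.3897 -0.1824  0.0439] 0.004687357348357358
front [ 0.5079 -0.0845  0.0301] 0.003297150937207117
fuse [ 0.5265 -0.0663  0.0188] 0.00841780333308435
edge z.14 [0.651  0.3883 0.14  ]
edge z.14 [ 0.6177 -0.3188  0.14  ]
edge z.156? [0.6738 0.3822 0.156 ]
edge z.156? [ 0.6445 -0.3167  0.156 ]
tray near z0 [0.6322 0.0203 0.    ]
tray near z0 [ 0.6283 -0.1026  0.    ]
tray far z0 [ 0.7661 -0.106   0.    ]
tray far z0 [0.7714 0.0162 0.    ]
pan z.028 [ 0.5861 -0.064   0.02  ]
pan z.028 [ 0.5419 -0.008   0.02  ]
pan z.028 [ 0.4797 -0.0584  0.02  ]
pan z.028 [ 0.5238 -0.1154  0.02  ]
```

```bash
cat >> h.py <<'E'
from scipy.spatial.transform import Rotation as Ro
np.set_printoptions(precision=4,suppress=True)
def tool(yaw,lean,tilt=0):
    "dish yaw deg, tool leaned back in dish frame by lean, dish nose-down tilt"
    return Ro.from_euler("ZY",[yaw,tilt],degrees=True)*Ro.from_matrix(np.array([[-np.cos(np.radians(lean)),0,np.sin(np.radians(lean))],[0,1,0],[-np.sin(np.radians(lean)),0,-np.cos(np.radians(lean))]]))
def cur():
    from plant import readout
    s=readout.sense(); q=s["ee_rot"]; return np.array(s["position"]),Ro.from_quat(np.r_[q[1:],q[0]]),s
def move(p,R,base=None):
    p0,R0=(base or cur()[:2]); return np.round(R0.inv().apply(np.array(p)-p0)*1e3,1),np.round((R0.inv()*R).as_rotvec(degrees=True),1)
E
python3 - <<'E'
from h import *
g=np.array([.4657,-.1195,.032]);R=tool(39.6,25)
z=R.apply([0,0,1])
print(z,move(g-z*.146,R))
p0,R0,s=cur();c=load("wrist0");o=ray(c,(0,0))[0];print("cam in tool",R0.inv().apply(o-p0),R0.inv().apply(c["R"][2]))
E
```

```text
[ 0.3256  0.2694 -0.9063] (array([-447.2, -562. ,   92. ]), array([-13.6, -22.6, -61. ]))
cam in tool [ 0.0762  0.0008 -0.1176] [-0.2992  0.0004  0.9542]
```

Call:
send_rows:
  plan: [60,-447,-562,92,-13.6,-22.6,-61,60,-447,-562,92,-13.6,-22.6,-61,60,-447,-562,92,-13.6,-22.6,-61,60,-447,-562,92,-13.6,-22.6,-61,60,-447,-562,92,-13.6,-22.6,-61,60,-447,-562,92,-13.6,-22.6,-61,60,-447,-562,92,-13.6,-22.6,-61,60,-447,-562,92,-13.6,-22.6,-61]

```text
time_s: 0.82
position: [0.302, 0.2445, 0.2181]
ee_rot: [0.161, -0.218, 0.961, 0.06]
ft_force: [1.4, -0.2, -0.0]
width: 0.705
grip_force: 0.0
```

```bash
python3 - <<'E'
from h import *
g=np.array([.4657,-.1195,.032]);R=tool(39.6,25)
z=R.apply([0,0,1])
print(cur()[0],move(g-z*.146,R))
E
```

```text
[0.302  0.2445 0.2181] (array([  79.9, -415.5,    8.8]), array([ -2.8,  -5.1, -13.6]))
```

Call:
send_rows:
  plan: [60,80,-415,9,-2.8,-5.1,-13.6,60,80,-415,9,-2.8,-5.1,-13.6,60,80,-415,9,-2.8,-5.1,-13.6,60,80,-415,9,-2.8,-5.1,-13.6,60,80,-415,9,-2.8,-5.1,-13.6,60,80,-415,9,-2.8,-5.1,-13.6,60,80,-415,9,-2.8,-5.1,-13.6,60,80,-415,9,-2.8,-5.1,-13.6]

```text
time_s: 1.48
position: [0.379, -0.0246, 0.1823]
ee_rot: [0.204, -0.328, 0.92, 0.073]
ft_force: [1.4, 0.9, -0.0]
width: 0.702
grip_force: 0.0
```

```bash
python3 - <<'E'
from h import *
g=np.array([.4657,-.1195,.032]);R=tool(39.6,25)
z=R.apply([0,0,1])
print(cur()[0],move(g-z*.146,R))
E
```

```text
[ 0.379  -0.0246  0.1823] (array([  57. , -128.7,   -6.9]), array([-0.1, -0. , -0.3]))
```

Call:
send_rows:
  plan: [60,57,-129,-7,0,0,0,60,57,-129,-7,0,0,0,60,57,-129,-7,0,0,0,60,57,-129,-7,0,0,0,60,57,-129,-7,0,0,0,60,57,-129,-7,0,0,0]

```text
time_s: 1.98
position: [0.4184, -0.1572, 0.1639]
ee_rot: [0.203, -0.328, 0.92, 0.074]
ft_force: [-0.6, 0.2, -0.3]
width: 0.701
grip_force: 0.0
```

```bash
python3 - <<'E'
from h import *
from plant import read_camera
g=np.array([.4657,-.1195,.032]);R=tool(39.6,25)
z=R.apply([0,0,1])
print(cur()[0],move(g-z*.146,R))
c=read_camera("wrist");np.savez("w1.npz",**c);cv2.imwrite("pics/w1.png",c["image"][:,:,::-1])
for x in(-.099,0,.055,.14):print(proj(c,Ro.from_euler("z",39.6,degrees=True).apply([x,0,.01])+g))
E
```

```text
[ 0.4184 -0.1572  0.1639] (array([ 1. , -1.1, -0.9]), array([ 0. , -0.1, -0.4]))
[260.1707  94.3542]
[261.3779 192.0287]
[261.8184 227.6709]
[262.3207 268.3067]
```

View pics/w1.png

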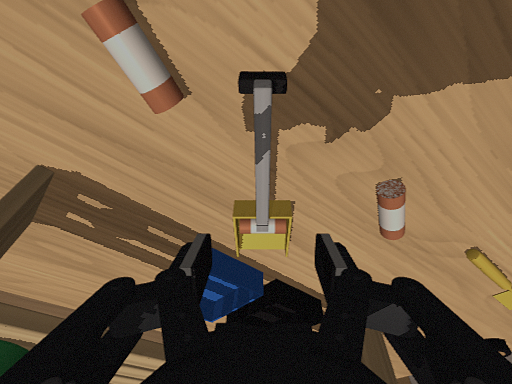

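The wrist view shows the handle from (262,82) to (262,229), near-vertical in the image, with the pan at (263,228) and the fuse lying in it. The blue tray is beyond. I'll triangulate the handle ends between the wrist and top views.

```bash
python3 - <<'E'
from h import *
W=load("w1");T=load("top0");S=load("scene0")
h=cv2.cvtColor(W["image"],cv2.COLOR_RGB2HSV)
m=cv2.inRange(h,(0,0,60),(179,60,255));m[:,:245]=0;m[:,285:]=0;m[:75]=0;m[222:]=0
for r in range(78,222,12):
    x=np.flatnonzero(m[r]); print(r,(x.min(),x.max(),x.mean().round(1)) if len(x) else None,end=" ")
y=cv2.inRange(h,(22,150,90),(36,255,255)); y[:,:200]=0;y[:,320:]=0;y[:180]=0;y[270:]=0
print(cv2.boundingRect(y))
# top handle ends from steel mask
def rect(c,box):
    h=cv2.cvtColor(c["image"],cv2.COLOR_RGB2HSV);m=cv2.inRange(h,(0,0,85),(179,60,230));k=np.zeros_like(m);x0,y0,x1,y1=box;k[y0:y1,x0:x1]=m[y0:y1,x0:x1]
    n,l,st,_=cv2.connectedComponentsWithStats(k);i=1+np.argmax(st[1:,4]);p=np.argwhere(l==i)[:,::-1].astype(np.float32)
    b=cv2.boxPoints(cv2.minAreaRect(p));b=b[np.argsort(b[:,1])];print(cv2.minAreaRect(p));return b[:2].mean(0),b[2:].mean(0)
tf,tr=rect(T,(266,224,330,295)); sr,sf=rect(S,(200,145,250,200))
print(tf,tr,sf,sr)
wr,wf=(262,81),(262,229)
for n,a in(("rear",(tr,wr,sr)),("front",(tf,wf,sf))):
    print(n,"TW",*tri(T,a[0],W,a[1]),"TS",*tri(T,a[0],S,a[2]),"SW",*tri(S,a[2],W,a[1]))
    print(" z.042:",plane(T,a[0],.042),plane(W,a[1],.042),plane(S,a[2],.042))
print("lip L,R at z.014",plane(W,(238,250),.014),plane(W,(289,250),.014))
E
```

```text
78 None 90 (np.int64(253), np.int64(271), np.float64(262.0)) 102 (np.int64(254), np.int64(271), np.float64(262.5)) 114 (np.int64(254), np.int64(270), np.float64(262.0)) 126 (np.int64(254), np.int64(270), np.float64(262.0)) 138 (np.int64(256), np.int64(270), np.float64(263.0)) 150 (np.int64(255), np.int64(270), np.float64(262.5)) 162 (np.int64(256), np.int64(269), np.float64(262.5)) 174 (np.int64(255), np.int64(269), np.float64(262.0)) 186 (np.int64(256), np.int64(269), np.float64(262.5)) 198 (np.int64(256), np.int64(268), np.float64(262.0)) 210 (np.int64(256), np.int64(268), np.float64(262.0)) (233, 201, 59, 56)
((296.24835205078125, 257.27862548828125), (75.81977844238281, 6.394048690795898), 48.289241790771484)
((224.14727783203125, 171.7702178955078), (60.80454635620117, 4.883514881134033), 47.91083908081055)
[271.0242 228.9784] [321.4725 285.5789] [244.5255 194.3318] [203.7691 149.2086]
rear TW [ 0.3831 -0.1863  0.0349] 0.000471749261145861 TS [ 0.3833 -0.1851  0.038 ] 0.0019303924017140906 SW [ 0.3823 -0.1854  0.0361] 0.0021560607243054906
 z.042: [ 0.3834 -0.1855  0.042 ] [ 0.381  -0.1877  0.042 ] [ 0.3867 -0.1835  0.042 ]
front TW [ 0.5094 -0.0821  0.0418] 0.001647974827846745 TS [ 0.5093 -0.0816  0.037 ] 5.917831337846769e-05 SW [ 0.5114 -0.0815  0.0402] 5.0492393903947583e-05
 z.042: [ 0.5087 -0.0815  0.042 ] [ 0.5098 -0.0828  0.042 ] [ 0.5127 -0.0814  0.042 ]
lip L,R at z.014 [ 0.5934 -0.0588  0.014 ] [ 0.5475 -0.0022  0.014 ]
```

```bash
python3 - <<'E'
from h import *
g=np.array([.463,-.120,.032]);R=tool(39.6,25)
print(move(g-R.apply([0,0,.007]),R))
E
```

```text
(array([  3.5,  -1.2, 136.9]), array([ 0.1, -0.1, -0.3]))
```

Call:
send_rows:
  plan: [60,3,-1,35,0,0,0,60,3,-1,70,0,0,0,60,3,-1,95,0,0,0,60,3,-1,115,0,0,0,60,3,-1,127,0,0,0,60,3,-1,134,0,0,0,60,3,-1,137,0,0,0,60,3,-1,137,0,0,0]

```text
time_s: 2.7
position: [0.4613, -0.1212, 0.039]
ee_rot: [0.203, -0.329, 0.919, 0.074]
ft_force: [-0.4, 0.3, -0.2]
width: 0.7
grip_force: 0.0
```

```bash
python3 - <<'E'
from h import *
from plant import read_camera
g=np.array([.463,-.120,.032]);R=tool(39.6,25)
print(move(g-R.apply([0,0,.007]),R))
c=read_camera("wrist");cv2.imwrite("pics/w2.png",c["image"][:,:,::-1])
E
```

```text
(array([ 1.1, -0.2,  0.2]), array([ 0.1, -0.1, -0.2]))
```

View pics/w2.png

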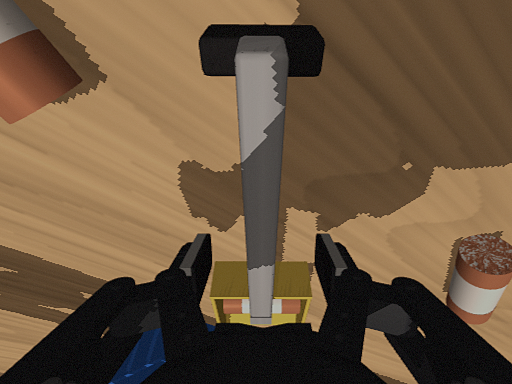

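The handle runs midway between the pads (column about 262) and the pan lies ahead at row 290. Closing.

Call:
send_rows:
  plan: [40,0,0,0,0,0,0,20,0,0,0,0,0,0,5,0,0,0,0,0,0,0,0,0,0,0,0,0,0,0,0,0,0,0,0,0,0,0,0,0,0,0,0,0,0,0,0,0,0,0,0,0,0,0,0,0]

```text
time_s: 3.42
position: [0.4621, -0.1229, 0.0396]
ee_rot: [0.204, -0.328, 0.919, 0.073]
ft_force: [-2.5, -1.1, 7.0]
width: 0.151
grip_force: 59.8
```

```bash
python3 - <<'E'
from h import *
p,R0,s=cur();print(p,s["width"],s["grip_force"])
up=R0.inv().apply([0,0,1]);print("up",up)
# lifted target: grip (.463,-.12,.105); then pre-entry (.465,-.032?)
sx=np.array([.9989,-.047,0]);tray=np.array([.6995,-.043,0])
for L in(.62,):
    g=tray-sx*(.0695+.004+.14+.01);print(g)
E
```

```text
[ 0.4621 -0.1229  0.0396] 0.1512070364753956 59.76189315319061
up [-0.4223  0.0007 -0.9065]
[ 0.4762 -0.0325  0.    ]
```

Call:
send_rows:
  plan: [0,-1,0,-2,0,0,0,0,-4,0,-8,0,0,0,0,-9,0,-19,0,0,0,0,-15,0,-33,0,0,0,0,-22,0,-48,0,0,0,0,-28,0,-60,0,0,0,0,-31,0,-67,0,0,0,0,-32,0,-68,0,0,0]

```text
time_s: 4.08
position: [0.4628, -0.1229, 0.1156]
ee_rot: [0.204, -0.329, 0.919, 0.072]
ft_force: [0.6, 0.7, -1.8]
width: 0.156
grip_force: 58.7
```

```bash
python3 - <<'E'
from h import *
from plant import read_camera
p,R0,s=cur();print(p,s["width"],s["grip_force"],s["ft_force"])
c=read_camera("scene");cv2.imwrite("pics/s3.png",cv2.resize(c["image"][120:330,90:400,::-1],(775,525)))
off=R0.apply([0,0,.007])
# pre-entry: yaw -2.7
R=tool(-2.7,25);g=np.array([.462,-.032,.105]);pt=g-R.apply([0,0,.007])
# interpolated rows, 24 steps smooth, gripping point path
d,r=move(pt,R);print(d,r)
E
```

```text
[ 0.4628 -0.1229  0.1156] 0.15563156072776343 58.6561381816864 [ 0.5903  0.7239 -1.7913]
[-48.2  72.4  26.4] [17.8 -0.  38.1]
```

View pics/s3.png

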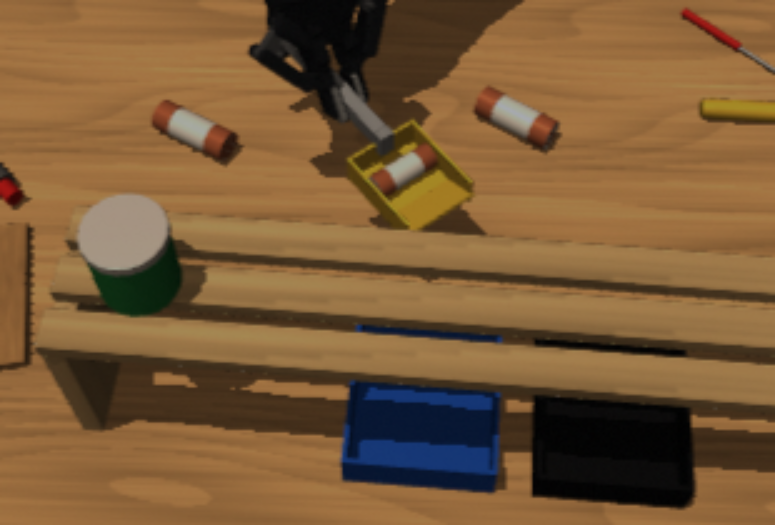

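The dish is held above the table, roughly level, with the fuse in the pan at (405,170); the tray at (420,435) is clear. Swinging it round now.

Call:
send_rows:
  plan: [0,-1,2,1,0.5,0,1,0,-4,6,2,1.5,0,3.2,0,-8,12,4,3,0,6.4,0,-12,18,7,4.5,0,9.6,0,-17,25,9,6.1,0,13.1,0,-21,31,11,7.6,0,16.3,0,-23,35,13,8.6,0,18.4,0,-24,36,13,8.9,0,19]

```text
time_s: 4.8
position: [0.4581, -0.0751, 0.1107]
ee_rot: [0.211, -0.156, 0.964, 0.036]
ft_force: [-0.7, -0.2, -2.6]
width: 0.156
grip_force: 58.7
```

```bash
python3 - <<'E'
from h import *
p,R0,s=cur();print(p,s["width"],s["grip_force"],s["ft_force"])
R=tool(-2.7,25);g=np.array([.462,-.032,.105]);pt=g-R.apply([0,0,.007])
print(move(pt,R))
E
```

```text
[ 0.4581 -0.0751  0.1107] 0.15565587446280038 58.67376923561096 [-0.7383 -0.2429 -2.5964]
(array([-13.4,  40.8,   5.6]), array([ 9.1, -0.3, 19. ]))
```

Call:
send_rows:
  plan: [0,-1,2,0,0.5,0,1,0,-2,6,1,1.5,0,3.2,0,-4,13,2,3,0,6.4,0,-7,20,3,4.5,0,9.6,0,-9,28,4,6.2,0,13.1,0,-11,35,5,7.8,0,16.3,0,-13,39,5,8.8,0,18.4,0,-13,41,6,9.1,-0.3,19]

```text
time_s: 5.47
position: [0.4606, -0.0327, 0.112]
ee_rot: [0.218, 0.022, 0.976, -0.006]
ft_force: [-0.1, -0.3, -2.4]
width: 0.153
grip_force: 58.7
```

```bash
python3 - <<'E'
from h import *
from plant import read_camera
p,R0,s=cur();print(p,s["width"],s["joint_pos"])
for n in("top","scene"):
    c=read_camera(n);np.savez(n+"4.npz",**c)
    if n=="top":t=c["image"]
    else: sc=c["image"]
cv2.imwrite("pics/b4.png",np.vstack([cv2.resize(t[100:300,160:360],(600,300)) if 0 else cv2.resize(t[110:260,130:380],(500,300)),cv2.resize(sc[130:280,130:380],(500,300))])[:,:,::-1])
E
```

```text
[ 0.4606 -0.0327  0.112 ] 0.1527620943973641 [-0.2654 -0.0273 -0.9479  0.2197  0.091  -0.1999]
```

View pics/b4.png

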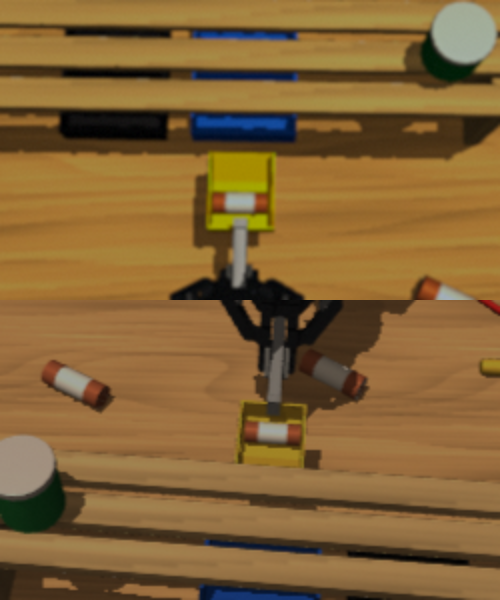

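The upper panel (top view) shows the pan squared to the shelf, lip at (241,153), fuse against the rear wall, and tray centred at column 244. The lower panel (scene view) agrees. I'll check the lip position and level.

```bash
python3 - <<'E'
from h import *
T=load("top4");S=load("scene4")
h=cv2.cvtColor(T["image"],cv2.COLOR_RGB2HSV);m=cv2.inRange(h,(24,170,90),(34,255,255));m[:170]=0;m[240:]=0;m[:,:220]=0;m[:,290:]=0
print(cv2.boundingRect(m),cv2.minAreaRect(np.argwhere(m)[:,::-1].astype(np.float32)))
f=lambda x,y:(130+x*.5-.25,110+y*.5-.25); f2=lambda x,y:(130+x*.5-.25,130+(y-300)*.5-.25)
print("lip L/R",plane(T,f(209,153),.087),plane(T,f(275,153),.087))
print("handle front",*tri(T,f(239,219),S,f2(274,413)))
print("rear wall top L,R", *tri(T,f(206,229),S,f2(307,406)),*tri(T,f(275,229),S,f2(241,404)))
R=tool(-2.7,25)
for tilt,gx in((0,None),):
    pass
# entry target: lip 40mm behind shelf edge
sx=np.array([.9989,-.047,0]);tray=np.array([.6995,-.043,0])
lip=tray-sx*.030; g=lip-sx*.14; g[2]=.105
print("entry",g,move(g-R.apply([0,0,.007]),R))
E
```

```text
(233, 186, 35, 40) ((250.25572204589844, 205.07275390625), (33.724388122558594, 39.205406188964844), 1.847610354423523)
lip L/R [ 0.5983 -0.0045  0.087 ] [ 0.596  -0.0754  0.087 ]
handle front [ 0.5251 -0.0344  0.0934] 0.0009782211551394495
rear wall top L,R [0.5155 0.0004 0.0946] 0.0009761901986986354 [ 0.5136 -0.0708  0.0918] 0.003248401836972338
entry [ 0.5297 -0.035   0.105 ] (array([-60.1,   1.3,  28.5]), array([-0.1,  0.1,  0.2]))
```

Call:
send_rows:
  plan: [0,-3,0,1,0,0,0,0,-9,0,4,0,0,0,0,-19,0,9,0,0,0,0,-30,1,14,0,0,0,0,-41,1,19,0,0,0,0,-51,1,24,0,0,0,0,-57,1,27,0,0,0,0,-60,1,28,0,0,0]

```text
time_s: 6.23
position: [0.5291, -0.0364, 0.1131]
ee_rot: [0.219, 0.023, 0.975, -0.006]
ft_force: [-0.4, 1.0, -2.0]
width: 0.155
grip_force: 58.7
```

```bash
python3 - <<'E'
from h import *
p,R0,s=cur();print(p,s["width"],s["ft_force"],s["joint_pos"])
sx=np.array([.9989,-.047,0]);tray=np.array([.6995,-.043,0])
yaw=Ro.from_euler("z",-2.7,degrees=True)
G=p+R0.apply([0,0,.007]); lip0=G+yaw.apply([.14,0,-.018]);print("lip",lip0)
for k,t in enumerate((3,7,11,15,19,22,24,25,  28,31,34,37,38.5,39,39,39)):
    R=tool(-2.7,25,t); rl=(Ro.from_euler("ZY",[-2.7,t],degrees=True)).apply([.14,0,-.018])
    lip=lip0+np.array([0,0,-.02*min(1,t/24)])
    print(t,(lip-rl).round(4),*move(lip-rl-R.apply([0,0,.007]),R,(p,R0)))
E
```

```text
[ 0.5291 -0.0364  0.1131] 0.15458063372464625 [-0.4233  0.9888 -1.9511] [-0.2289  0.1048 -0.8055  0.2249  0.0749 -0.1656]
lip [ 0.672  -0.0431  0.0887]
3 [ 0.5332 -0.0366  0.1115] [-3.5 -0.  -3.8] [-0.1  3.3  0. ]
7 [ 0.5353 -0.0367  0.1178] [-8.6 -0.  -8.6] [-0.1  7.3  0. ]
11 [ 0.5381 -0.0368  0.1239] [-14.2  -0.1 -12.9] [-0.1 11.3  0. ]
15 [ 0.5415 -0.037   0.1299] [-20.3  -0.1 -16.6] [-0.1 15.3  0. ]
19 [ 0.5456 -0.0371  0.1355] [-26.8  -0.1 -19.8] [-0.2 19.3  0. ]
22 [ 0.549  -0.0373  0.1395] [-32.   -0.1 -21.9] [-0.2 22.3  0. ]
24 [ 0.5515 -0.0374  0.1421] [-35.6  -0.1 -23.1] [-0.2 24.3  0. ]
25 [ 0.5528 -0.0375  0.1442] [-37.7  -0.1 -24.4] [-0.2 25.3  0. ]
28 [ 0.5569 -0.0377  0.1503] [-44.4  -0.1 -28. ] [-0.2 28.3  0. ]
31 [ 0.5613 -0.0379  0.1563] [-51.3  -0.1 -31.3] [-0.2 31.3  0. ]
34 [ 0.5661 -0.0381  0.1619] [-58.3  -0.2 -34.2] [-0.2 34.3  0. ]
37 [ 0.5711 -0.0383  0.1674] [-65.4  -0.2 -36.7] [-0.2 37.3  0. ]
38.5 [ 0.5737 -0.0385  0.17  ] [-69.1  -0.2 -37.8] [-0.2 38.8  0. ]
39 [ 0.5746 -0.0385  0.1708] [-70.3  -0.2 -38.2] [-0.2 39.3  0. ]
39 [ 0.5746 -0.0385  0.1708] [-70.3  -0.2 -38.2] [-0.2 39.3  0. ]
39 [ 0.5746 -0.0385  0.1708] [-70.3  -0.2 -38.2] [-0.2 39.3  0. ]
```

Call:
send_rows:
  plan: [0,-1,0,-1,0,1,0,0,-4,0,-4,0,3.3,0,0,-9,0,-9,0,7.3,0,0,-14,0,-13,0,11.3,0,0,-20,0,-17,0,15.3,0,0,-24,0,-18,0,17.5,0,0,-27,0,-20,0,19.3,0,0,-27,0,-20,0,19.3,0]

```text
time_s: 6.9
position: [0.5455, -0.037, 0.1432]
ee_rot: [0.053, 0.023, 0.998, -0.003]
ft_force: [1.0, -0.3, -1.4]
width: 0.15
grip_force: 58.7
```

```bash
python3 - <<'E'
from h import *
p,R0,s=cur();print(p,s["width"],s["ft_force"],s["joint_pos"])
lip0=np.array([.672,-.0431,.0887])
for k,t in enumerate((21,24,27,30,33,36,38,39)):
    R=tool(-2.7,25,t); rl=(Ro.from_euler("ZY",[-2.7,t],degrees=True)).apply([.14,0,-.018])
    lip=lip0+np.array([0,0,-.02*min(1,t/24)])
    print(t,(lip-rl).round(4),*move(lip-rl-R.apply([0,0,.007]),R,(p,R0)))
E
```

```text
[ 0.5455 -0.037   0.1432] 0.15046917179122185 [ 0.9802 -0.3357 -1.3558] [-0.1902  0.3002 -0.3396  0.8265  0.0123 -0.1425]
21 [ 0.5479 -0.0372  0.1382] [-2.1 -0.2 -1.8] [-0.2  2.   0. ]
24 [ 0.5516 -0.0374  0.1421] [-6.5 -0.2 -5.3] [-0.2  5.   0. ]
27 [ 0.5556 -0.0376  0.1483] [-11.5  -0.2 -11. ] [-0.2  8.   0. ]
30 [ 0.5599 -0.0378  0.1543] [-16.8  -0.2 -16.4] [-0.2 11.  -0. ]
33 [ 0.5645 -0.038   0.16  ] [-22.4  -0.2 -21.6] [-0.2 14.  -0. ]
36 [ 0.5694 -0.0383  0.1656] [-28.2  -0.2 -26.4] [-0.2 17.  -0. ]
38 [ 0.5729 -0.0384  0.1691] [-32.2  -0.2 -29.5] [-0.2 19.  -0. ]
39 [ 0.5746 -0.0385  0.1708] [-34.3  -0.3 -31. ] [-0.2 20.  -0. ]
```

Call:
send_rows:
  plan: [0,-2,0,-2,0,2,0,0,-6,0,-5,0,5,0,0,-14,0,-13,0,9.5,0,0,-22,0,-22,0,14,0,0,-30,0,-28,0,18,0,0,-34,0,-31,0,20,0,0,-34,0,-31,0,20,0,0,-34,0,-31,0,20,0]

```text
time_s: 7.57
position: [0.5742, -0.038, 0.1757]
ee_rot: [-0.122, 0.024, 0.992, 0.002]
ft_force: [-0.5, -0.1, -2.0]
width: 0.155
grip_force: 58.8
```

Call:
send_rows:
  plan: [0,0,0,0,0,0,0,0,0,0,0,0,0,0,0,0,0,0,0,0,0,0,0,0,0,0,0,0,0,0,0,0,0,0,0,0,0,0,0,0,0,0,0,0,0,0,0,0,0]

```text
time_s: 8.15
position: [0.5736, -0.0379, 0.1769]
ee_rot: [-0.122, 0.024, 0.992, 0.002]
ft_force: [0.4, 0.6, -1.6]
width: 0.153
grip_force: 58.8
```

```bash
python3 - <<'E'
from h import *
from plant import read_camera
p,R0,s=cur();print(p,s["width"],s["ft_force"],s["joint_pos"])
c=read_camera("scene")["image"];t=read_camera("top")["image"]
cv2.imwrite("pics/b5.png",np.vstack([cv2.resize(c[150:330,150:350],(600,540))])[:,:,::-1])
lip0=np.array([.672,-.0431,.0687])
for t in(34,29,24,19,14,9,4,0):
    R=tool(-2.7,25,t); rl=(Ro.from_euler("ZY",[-2.7,t],degrees=True)).apply([.14,0,-.018])
    lip=lip0+np.array([-.05*(1-t/39),0,.018*(1-t/39)])
    print(t,(lip-rl).round(4),*move(lip-rl-R.apply([0,0,.007]),R,(p,R0)))
E
```

```text
[ 0.5736 -0.0379  0.1769] 0.1532992998447925 [ 0.4053  0.5695 -1.5827] [-0.1613  0.6248  0.2431  1.4322 -0.03   -0.1101]
34 [ 0.5597 -0.0381  0.1642] [11.  -0.9  8.7] [-0.1 -5.  -0. ]
29 [ 0.5456 -0.0377  0.1569] [23.5 -1.2 19.3] [ -0.1 -10.   -0. ]
24 [ 0.5323 -0.0374  0.149 ] [35.1 -1.4 30.3] [ -0.1 -15.   -0. ]
19 [ 0.52   -0.0371  0.1405] [45.6 -1.7 41.7] [ -0.1 -20.   -0. ]
14 [ 0.5086 -0.0369  0.1316] [55.  -2.  53.4] [ -0.1 -25.   -0. ]
9 [ 0.4982 -0.0367  0.1222] [63.3 -2.3 65.3] [ -0.1 -30.   -0. ]
4 [ 0.4889 -0.0366  0.1126] [70.6 -2.6 77.2] [ -0.1 -35.    0. ]
0 [ 0.4822 -0.0365  0.1047] [75.6 -2.8 86.8] [ -0.1 -39.    0. ]
```

View pics/b5.png

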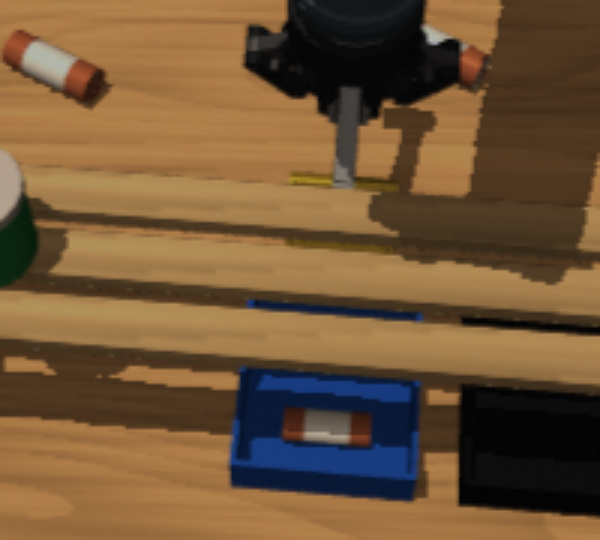

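The fuse lies in the blue tray at (327,427) and the dish is empty. Backing the dish out and levelling it.

Call:
send_rows:
  plan: [0,4,0,3,0,-2,0,0,14,-1,11,0,-6,0,0,26,-1,22,0,-11,0,0,38,-1,33,0,-16.5,0,0,49,-2,46,0,-22,0,0,59,-2,59,0,-27.5,0,0,67,-2,71,0,-32.5,0,0,73,-3,80,0,-36.5,0]

```text
time_s: 8.92
position: [0.4802, -0.036, 0.1158]
ee_rot: [0.195, 0.023, 0.98, -0.006]
ft_force: [-0.1, 0.6, -2.7]
width: 0.156
grip_force: 58.8
```

```bash
python3 - <<'E'
from h import *
p,R0,s=cur();print(p,s["joint_pos"])
R=tool(-2.7,25)
for g in((.46,-.036,.105),(.42,-.036,.105),(.42,-.036,.045)):print(move(np.array(g)-R.apply([0,0,.007]),R,(p,R0)))
T=load("top0")
for px in((218.7,277.2),(357.1,260.4),(103,291)):print(plane(T,px,.011))
E
```

```text
[ 0.4802 -0.036   0.1158] [-0.2524  0.0287 -0.8527  0.3031  0.0761 -0.1909]
(array([23. , -0.9, -4.7]), array([-0.1, -2.5,  0.1]))
(array([ 59.9,  -2.8, -20. ]), array([-0.1, -2.5,  0.1]))
(array([82.9, -2.6, 35.4]), array([-0.1, -2.5,  0.1]))
[0.4081 0.0382 0.011 ]
[ 0.4355 -0.2728  0.011 ]
[0.386  0.2953 0.011 ]
```

```bash
python3 - <<'E'
from h import *
R=tool(-2.7,25)
for g in((.452,-.115,.105),):print(move(np.array(g)-R.apply([0,0,.007]),R))
E
```

```text
(array([ 27.1, -80.2,  -6.2]), array([-0.1, -2.5,  0.1]))
```

Call:
send_rows:
  plan: [0,2,-5,0,0,-0.5,0,0,6,-18,-1,0,-1,0,0,12,-36,-3,0,-1.5,0,0,18,-54,-4,0,-2,0,0,24,-70,-6,0,-2.5,0,0,27,-80,-6,0,-2.5,0,0,27,-80,-6,0,-2.5,0,0,27,-80,-6,0,-2.5,0]

```text
time_s: 9.58
position: [0.4539, -0.1169, 0.1135]
ee_rot: [0.216, 0.024, 0.976, -0.007]
ft_force: [0.7, -0.3, -1.7]
width: 0.151
grip_force: 58.9
```

```bash
python3 - <<'E'
from h import *
from plant import read_camera
p,R0,s=cur();print(p,s["joint_pos"],R0.as_euler("ZYX",degrees=True))
R=tool(-2.7,25)
print("lean",np.degrees(np.arcsin(R0.apply([0,0,1])[0])))
for z in(.042,.034):print(move(np.array([.452,-.115,z])-R.apply([0,0,.007]),R))
for n in("top","scene","wrist"):np.savez(n+"6.npz",**read_camera(n))
E
```

```text
[ 0.4539 -0.1169  0.1135] [-0.5007 -0.0031 -0.9115  0.2642  0.1831 -0.4154] [ 177.2759   24.9897 -179.8197]
lean 24.9498966830527
(array([32.1,  2. , 57. ]), array([-0.2, -0. , -0. ]))
(array([35.4,  2. , 64.2]), array([-0.2, -0. , -0. ]))
```

Call:
send_rows:
  plan: [0,2,0,4,0,0,0,0,6,0,13,0,0,0,0,12,0,26,0,0,0,0,18,0,39,0,0,0,0,24,0,51,0,0,0,0,28,0,60,0,0,0,0,29,0,63,0,0,0,0,29,0,63,0,0,0]

```text
time_s: 10.4
position: [0.4524, -0.1149, 0.0421]
ee_rot: [0.215, 0.022, 0.976, -0.006]
ft_force: [-0.3, 0.3, -1.9]
width: 0.153
grip_force: 58.9
```

Call:
send_rows:
  plan: [0,0.4,0,1,0,0,0,0,0.8,0,2,0,0,0,0,1.2,0,2.7,0,0,0,0,1.6,0,3.6,0,0,0,0,1.6,0,3.6,0,0,0]

```text
time_s: 10.82
position: [0.4538, -0.1161, 0.0398]
ee_rot: [0.216, 0.023, 0.976, -0.006]
ft_force: [0.0, 0.1, -2.7]
width: 0.156
grip_force: 58.9
```

Call:
send_rows:
  plan: [0,0.2,0,0.5,0,0,0,0,0.4,0,0.9,0,0,0,0,0.4,0,0.9,0,0,0]

```text
time_s: 11.07
position: [0.4537, -0.1162, 0.0396]
ee_rot: [0.216, 0.023, 0.976, -0.006]
ft_force: [-9.9, 0.6, 14.5]
width: 0.153
grip_force: 61.7
```

Call:
send_rows:
  plan: [18,-0.2,0,-0.5,0,0,0,24,-0.2,0,-0.5,0,0,0,35,-0.2,0,-0.5,0,0,0,50,-0.2,0,-0.5,0,0,0,55,-0.2,0,-0.5,0,0,0,55,-0.2,0,-0.5,0,0,0]

```text
time_s: 11.57
position: [0.4538, -0.1161, 0.0392]
ee_rot: [0.215, 0.023, 0.976, -0.006]
ft_force: [0.1, 0.9, -0.1]
width: 0.643
grip_force: 0.0
```

Call:
send_rows:
  plan: [55,0,0,-8,0,0,0,55,0,0,-25,0,0,0,55,0,0,-50,0,0,0,55,0,0,-80,0,0,0,55,0,0,-110,0,0,0,55,0,0,-125,0,0,0,55,0,0,-130,0,0,0,55,0,0,-130,0,0,0]

```text
time_s: 12.23
position: [0.3998, -0.1139, 0.1585]
ee_rot: [0.217, 0.023, 0.976, -0.007]
ft_force: [0.6, -1.0, -0.2]
width: 0.64
grip_force: 0.0
```

```bash
python3 - <<'E'
from h import *
from plant import read_camera
p,R0,s=cur();print(p,s["width"],s["ft_force"],s["joint_pos"])
a=[read_camera(n)["image"] for n in("top","scene","wrist")]
cv2.imwrite("pics/f.png",np.hstack([np.vstack([cv2.resize(a[0][100:310,160:400],(400,300)),cv2.resize(a[1][140:330,100:340],(400,300))]),cv2.resize(a[2],(400,600))])[:,:,::-1])
E
```

```text
[ 0.3998 -0.1139  0.1585] 0.6399639237340863 [ 0.5798 -0.9668 -0.2439] [-0.5799 -0.1877 -0.9231  0.4513  0.2135 -0.4915]
```

View pics/f.png

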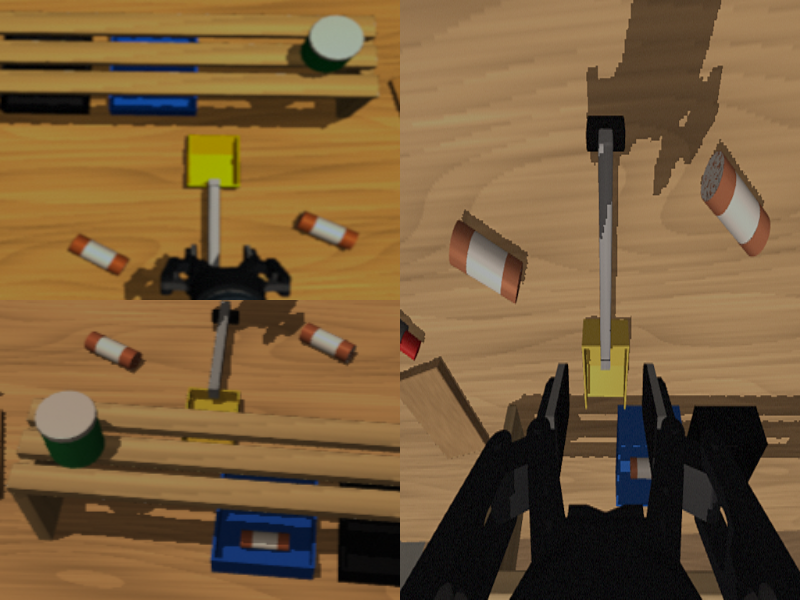

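The dish stands empty and level in front of the shelf, with its pan at (212,160) in the top panel. The fuse is in the blue tray at (265,540) in the scene panel, and the gripper is clear of everything.

```bash
python3 -c "
from plant import ctrl
print(ctrl.hand_in())"
```

```text
the job is handed in; nothing more can be done
None
```

I tipped the fuse into the blue tray, set the empty dish back down level and clear of the shelf, let go, and handed the job in at about 12 s; the hand-in returned no verdict.

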